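# Ring for the apprentice and point out the last and its jack

### The job

Show the apprentice which shoe last to mount and where: ring the counter bell by pressing its plunger fully down and letting it come up, then point at the longest of the three wooden lasts, holding still for two seconds with the fingertips a couple of centimetres above the middle of the flat top of its ankle end. Then point in the same way, for two seconds, at the tip of the bare pin on top of the last jack, and finish still pointing there. Do not touch the lasts or the jack, do not hover low over the other two lasts' tops, and leave everything else on the bench where it stands.

Things in the scene. Friction and masses are not known exactly. Their poses are not given: they have to be found in the camera images.
- last_long: the longest of the three plain wooden shoe lasts (solid foot forms, all alike but for size), loose, standing sole down on the black board: 275 mm long, 95 mm wide, 110 mm high at the ankle end. Origin: on the sole under the ankle end; its x axis points from toe to heel (204 mm to the toe along -x, 72 mm to the heel along +x), z up. Not to be touched
- last_long_top (a point): middle of the flat top of the ankle end of the longest last, its highest part (flat about 66 by 33 mm, with a small brass-rimmed hole in the middle); z axis up
- last_mid: the middle-sized of the three plain wooden shoe lasts (solid foot forms, all alike but for size), loose, standing sole down on the black board: 235 mm long, 81 mm wide, 94 mm high at the ankle end. Origin: on the sole under the ankle end; its x axis points from toe to heel (174 mm to the toe along -x, 61 mm to the heel along +x), z up. Not to be touched
- last_mid_top (a point): middle of the flat top of the ankle end of the middle-sized last, its highest part (flat about 56 by 28 mm, with a small brass-rimmed hole in the middle); z axis up
- last_short: the shortest of the three plain wooden shoe lasts (solid foot forms, all alike but for size), loose, standing sole down on the black board: 200 mm long, 69 mm wide, 80 mm high at the ankle end. Origin: on the sole under the ankle end; its x axis points from toe to heel (148 mm to the toe along -x, 52 mm to the heel along +x), z up. Not to be touched
- last_short_top (a point): middle of the flat top of the ankle end of the shortest last, its highest part (flat about 48 by 24 mm, with a small brass-rimmed hole in the middle); z axis up
- bell_plunger (a joint): how far the counter bell's plunger is pressed down: 0 up, 0.006 m fully down. It springs back by itself; it starts to move at about 1.5 N and is fully down at about 5 N
- bell_top (a point): centre of the top face of the bell's plunger, a steel disc 20 mm across, 56 mm above the bench when up. It stands out of the middle of a steel dome bell 82 mm across and 42 mm high that is screwed to the bench
- jack: the last jack, screwed to the bench: a steel flange plate 110 x 110 mm, a grey round post 34 mm across with a 56 mm collar at 158 to 170 mm height, and on top a bare upright steel pin 12 mm across and 35 mm long. Origin: centre of the underside. Not to be touched
- jack_pin (a point): tip of the jack's bare upright pin, centre of its end, 205 mm above the bench; z axis up
- spool: bystander: wooden thread spool 30 mm across, 45 mm high, standing on the board between two lasts; origin under its centre
- tack_jar: bystander: small jar 34 mm across, 45 mm high, standing on the board between two lasts; origin under its centre
- glue_tin: bystander: tin 76 mm across, 95 mm high; origin under its centre
- hammer: bystander: hammer 280 mm long, lying on the bench, under 40 mm high
- awl: bystander: awl 151 mm long with a wooden handle, lying on the bench, 32 mm high; origin at the handle's end
- wax_tin: bystander: flat tin 72 mm across, 28 mm high; origin under its centre

How it is judged:
By the outcome, as a careful person would: the job done as asked, in the order asked, and still so for the second after the job is handed in, with the robot touching nothing.
It also fails if it takes over 58 s, if anything falls off the work surface, if the arm or the gripper's body presses on something with over 40 N, if the wrist force passes 120 N, or if a joint passes its speed limit or range.

### The arm

A 6-joint arm with a two-finger parallel gripper is mounted at the origin on the work surface. World frame = base frame: x ahead of the robot, y to its left, z up, the work surface at z = 0. Lengths are in m, angles in rad, forces in N, time in s.
With the tool pointing down it reaches from about 0.3 to 0.775 m from the base axis. Payload 14.6 kg.
Tool frame: the origin (TCP) lies on the centre line of the jaws, within the pads' length; the fingertips stand 19 mm ahead of it and the grasp point (between the pads) is the TCP; z points along the fingers, y is the direction in which the jaws open and shut (so a half turn about z gives the same grasp; the last joint's range is limited). The gripper opens to 94 mm and grips with 3 to 60 N. Pads are 16 mm wide; open, the fingers measure 119 mm over their backs; the gripper's body (75 mm by 177 mm) begins 78 mm behind the grasp point.
Start: joints at [-0.067, 0.3, 1.521, -0, 1.321, -0.067], TCP at [0.55, -0, 0.224] pointing down, gripper open.
Joint ranges: [-3.03, 3.03], [-0.79, 2.21], [0.23, 2.52], [-1.04, 4.18], [0, 3.07], [-2.55, 2.55]. Speed limits (rad/s): [2.22, 2.22, 2.57, 3.14, 3.14, 3.14].

### API

Orientations are given as [roll, pitch, yaw] about the fixed x, y, z axes, in that order (R = Rz(yaw) Ry(pitch) Rx(roll)).
In Python, from station import ctrl gives the robot as it stands. The module is installed in compiled form; this text tells all that it offers.
- The arm moves only by the shell command python3 -m creep 'ROWS' [FORCE]. ROWS is a JSON object of lists of equal length, an entry for each row: "translation": the shift along the world's x, y, z in mm, a list of three; "yaw": the turn about the world's z in rad; "gripper": the closure in counts, from 0 (fully open) to 255 (shut). A call has 1 to 5 rows; each row is the pose to reach, as a shift and turn from the pose measured when the call began; what a row does not reach only later rows make up. A row lasts 1/12 s, in which the tool goes at most 41.7 mm and 7.16 degrees, less where a joint would pass 70% of its speed; a pose out of reach is approached as far as the arm can. A call with a gripper value outside its range is refused whole. The fingers move at their own pace and stop on an object; FORCE is the grip in N (left out, the last holds). Time passes only in rows, so rows that repeat a pose let the fingers close. It gives the time, the measured TCP pose, the force and the opening at its end, in the units of the state.
- ctrl.get_obs(): the state, without advancing time (a new reading comes with each control period).
- ctrl.camera(name): name is "scene" or "side" or "wrist"; returns a dict with "pixels" (384x512x3 uint8, red, green, blue), "depth" (384x512 float32, m along the optical axis (not along the pixel's ray), 0 where there is no reading), "fx", "fy", "cx", "cy" (pixels), "R" (3x3) and "t" (3): a world point X has camera coordinates R X + t; the wrist camera has in their place "tool_from_camera" (4x4, takes a point from camera to tool coordinates, whose origin is the TCP and whose axes are the flange's). Camera axes: x right, y down, z forward; pixel columns grow to the right and rows downward; lengths in m; the calibration is good to about 2 mm. A picture is of the moment at which its call begins: read the wrist's pose just before it.
- ctrl.hand_in(): hands the job in, once; it reports no verdict.
The state is a dict: "time_s": time; "qpos": joint angles; "joint_vel": joint speeds; "tau": joint torques, N m; "ee_pos": TCP position; "eef_rot": TCP orientation; "force": force on the tool from outside, world axes, zero at the start; "moment": the same for the moment, N m; "grip_width": finger opening in m.
Only numpy, scipy, OpenCV 4.12 (cv2) and the standard library are available. Lean on these libraries where they do the work, as an engineer would, in place of code of your own. Each camera call takes 0.05 s, during which the arm holds its last target. There are 200 camera calls.

## Working session

There is one attempt and no reset: what is moved stays moved. The work goes in short steps, Python scripts to look and compute and a shell command to move; the robot and the scene stay as the last step left them, time stands still between calls to the robot, and variables do not carry over. Pictures are saved under pics/ and viewed, about 8 in all and at most 12, crops included, and the job is handed in when it is done.

```bash
mkdir -p pics
cat > h.py <<'E'
from station import ctrl
import numpy as np, cv2, pickle
def snap(n):
    o=ctrl.get_obs(); c=ctrl.camera(n); c['obs']=o
    pickle.dump(c,open(f'{n}.pkl','wb')); return c
def load(n): return pickle.load(open(f'{n}.pkl','rb'))
def cloud(c):
    d=c['depth']; v,u=np.mgrid[:384,:512]
    P=np.stack([(u-c['cx'])/c['fx']*d,(v-c['cy'])/c['fy']*d,d],-1)
    W=(P-np.array(c['t']))@np.array(c['R'])
    W[d==0]=np.nan
    return W
E
python3 - <<'E'
from h import *
a=snap('scene');b=snap('side')
for n,c in(('scene',a),('side',b)):
    cv2.imwrite(f'pics/{n}.png',cv2.resize(c['pixels'][:,:,::-1],(768,576),interpolation=cv2.INTER_CUBIC))
    print(n,np.round(-np.array(c['R']).T@c['t'],3))
print(a['obs'])
E
```

```text
scene [1.241 0.053 1.223]
side [ 0.374 -0.865  1.16 ]
{'time_s': 0.0, 'qpos': array([-6.66360368e-02,  3.00469845e-01,  1.52159313e+00, -2.05832336e-05,
        1.32067498e+00, -6.65828269e-02]), 'joint_vel': array([ 8.94041408e-05, -1.66626425e-04, -1.07032793e-03,  1.31043973e-03,
        7.79686085e-04,  1.07933201e-03]), 'tau': array([-1.53750298e-03, -5.31805658e+01, -3.52735734e+01,  7.07558286e-02,
        2.43994006e-02, -4.79655944e-05]), 'ee_pos': array([ 5.49759915e-01, -1.17610929e-05,  2.23881905e-01]), 'eef_rot': array([-3.14044856e+00, -5.63084759e-05,  1.57074819e+00]), 'force': array([-0.74088618, -0.58717445, -0.35577529]), 'moment': array([-0.07162183,  0.01622854,  0.00420732]), 'grip_width': 0.09391675360483447}
```

View pics/scene.png

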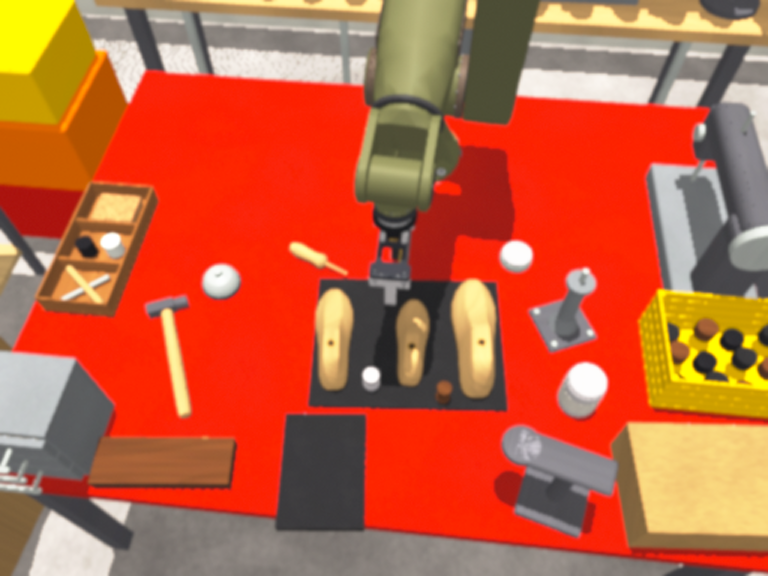

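View pics/side.png

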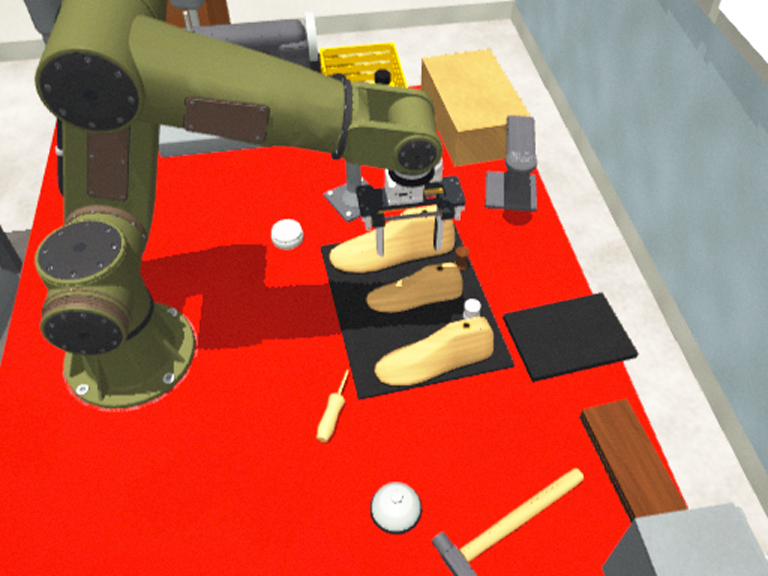

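The scene picture shows the long last at right with its hole at about (482,342), the mid at left (332,342), the short in the middle (412,345), the bell at (221,281) and the jack pin tip at about (586,271). The side picture shows the bell at (397,500) and the awl near (335,410).

Run:
```python
from h import *
c=load('scene');W=cloud(c);R=np.array(c['R']);t=np.array(c['t']);C=-R.T@t
def ray(c,u,v,z):
    R=np.array(c['R']);C=-R.T@np.array(c['t'])
    d=R.T@np.array([(u-c['cx'])/c['fx'],(v-c['cy'])/c['fy'],1]); return C+d*(z-C[2])/d[2]
for n,u,v,z in(('long',482,342,.116),('mid',332,342,.1),('short',412,345,.086),('bell',222,270,.056),('jack',586,271,.205)):
    print(n,np.round(ray(c,u/1.5,v/1.5,z),3),np.round(W[int(v/1.5),int(u/1.5)],3))
s=load('side');print('bell side',np.round(ray(s,397/1.5,496/1.5,.056),3),np.round(cloud(s)[331,265],3))
for n,c in(('scene',load('scene')),('side',s)):
  W=cloud(c).reshape(-1,3)
  for nm,(x,y,r,z0,z1) in dict(bell=(.55,-.33,.08,.052,.07),bellall=(.55,-.33,.08,.015,.07),pin=(.56,.37,.12,.18,.23),long=(.67,.17,.06,.105,.125),mid=(.67,-.1,.06,.09,.11),short=(.67,.03,.05,.07,.1)).items():
    m=(np.hypot(W[:,0]-x,W[:,1]-y)<r)&(W[:,2]>z0)&(W[:,2]<z1);Q=W[m]
    if len(Q):print(n,nm,len(Q),np.round(Q.mean(0),3),np.round(Q.min(0),3),np.round(Q.max(0),3))
c=load('scene');s=load('side')
a=cv2.resize(c['pixels'][165:215,120:185,::-1],(390,300),interpolation=cv2.INTER_CUBIC)
b=cv2.resize(c['pixels'][165:215,355:420,::-1],(390,300),interpolation=cv2.INTER_CUBIC)
d=cv2.resize(s['pixels'][310:360,232:297,::-1],(390,300),interpolation=cv2.INTER_CUBIC)
e=cv2.resize(c['pixels'][205:255,290:355,::-1],(390,300),interpolation=cv2.INTER_CUBIC)
cv2.imwrite('pics/crops.png',np.vstack([np.hstack([a,b]),np.hstack([d,e])]))
```

```text
long [0.617 0.181 0.116] [0.621 0.179 0.122]
mid [ 0.639 -0.109  0.1  ] [ 0.642 -0.109  0.106]
short [0.622 0.047 0.086] [0.625 0.045 0.091]
bell [ 0.464 -0.381  0.056] [ 0.455 -0.386  0.043]
jack [0.493 0.364 0.205] [0.491 0.362 0.205]
bell side [ 0.463 -0.397  0.056] [ 0.463 -0.397  0.055]
scene bellall 68 [ 0.491 -0.373  0.025] [ 0.478 -0.392  0.015] [ 0.506 -0.355  0.036]
scene pin 34 [0.494 0.361 0.197] [0.486 0.356 0.182] [0.5   0.368 0.208]
scene long 302 [0.644 0.178 0.117] [0.61  0.157 0.105] [0.674 0.202 0.125]
scene mid 299 [ 0.652 -0.109  0.102] [ 0.612 -0.131  0.09 ] [ 0.69  -0.088  0.11 ]
scene short 182 [0.647 0.045 0.085] [0.62  0.028 0.071] [0.671 0.063 0.096]
side bellall 18 [ 0.49  -0.377  0.024] [ 0.479 -0.391  0.015] [ 0.5   -0.365  0.029]
side long 70 [0.626 0.172 0.114] [0.611 0.153 0.105] [0.661 0.197 0.121]
side mid 264 [ 0.647 -0.116  0.1  ] [ 0.611 -0.135  0.09 ] [ 0.682 -0.096  0.107]
side short 136 [0.64  0.037 0.083] [0.62  0.024 0.07 ] [0.662 0.057 0.091]
```

View pics/crops.png

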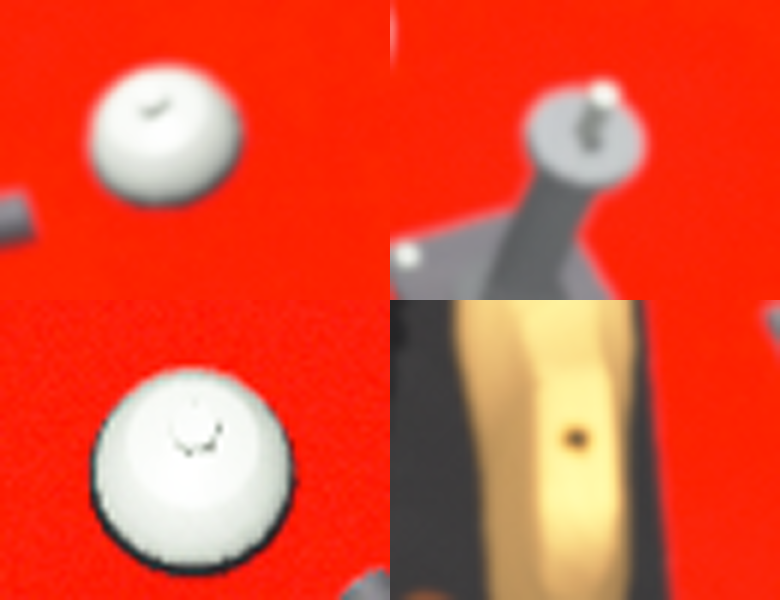

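The plunger is at about (0.464, -0.39), though the two cameras disagree by about 1 cm. I'll close the fingers, go above it and look with the wrist camera.

```bash
python3 -m creep '{"translation":[[0,-20,30],[-10,-60,30],[-20,-100,30],[-30,-140,20],[-40,-180,10]],"yaw":[0,0,0,0,0],"gripper":[255,255,255,255,255]}'
python3 -m creep '{"translation":[[-10,-40,0],[-20,-80,0],[-30,-120,0],[-40,-160,0],[-45,-200,0]],"yaw":[0,0,0,0,0],"gripper":[255,255,255,255,255]}'
python3 -m creep '{"translation":[[0,0,0],[0,0,0],[0,0,0],[0,0,0]],"yaw":[0,0,0,0],"gripper":[255,255,255,255]}'
cat >> h.py <<'E'
from scipy.spatial.transform import Rotation as Ro
def wcam(c):
    T=np.eye(4);T[:3,:3]=Ro.from_euler('xyz',c['obs']['eef_rot']).as_matrix();T[:3,3]=c['obs']['ee_pos']
    M=T@np.array(c['tool_from_camera']);c['R']=M[:3,:3].T;c['t']=-M[:3,:3].T@M[:3,3];return c
def ray(c,u,v,z):
    R=np.array(c['R']);C=-R.T@np.array(c['t'])
    d=R.T@np.array([(u-c['cx'])/c['fx'],(v-c['cy'])/c['fy'],1]); return C+d*(z-C[2])/d[2]
E
python3 - <<'E'
from h import *
c=wcam(snap('wrist'));o=c['obs'];print(o['time_s'],o['ee_pos'],o['eef_rot'],o['grip_width'],o['joint_vel'].round(3))
cv2.imwrite('pics/w1.png',cv2.resize(c['pixels'][:,:,::-1],(768,576),interpolation=cv2.INTER_CUBIC))
E
```

```text
time_s: 0.52
ee_pos: [0.5094, -0.1802, 0.2343]
eef_rot: [-3.141, 0.0, 1.571]
force: [1.1, 0.3, -0.5]
grip_width: 0.064
time_s: 0.93
ee_pos: [0.4631, -0.3822, 0.2342]
eef_rot: [-3.141, 0.0, 1.571]
force: [0.9, -0.3, -0.1]
grip_width: 0.0306
time_s: 1.27
ee_pos: [0.4635, -0.381, 0.2342]
eef_rot: [-3.141, -0.0, 1.572]
force: [0.7, -0.4, 0.3]
grip_width: 0.0042
1.2667 [ 0.4634788  -0.38102101  0.2342165 ] [-3.14087552e+00 -2.59725285e-04  1.57198396e+00] 0.004192638870928291 [ 0.01  -0.007  0.    -0.003  0.001 -0.003]
```

View pics/w1.png

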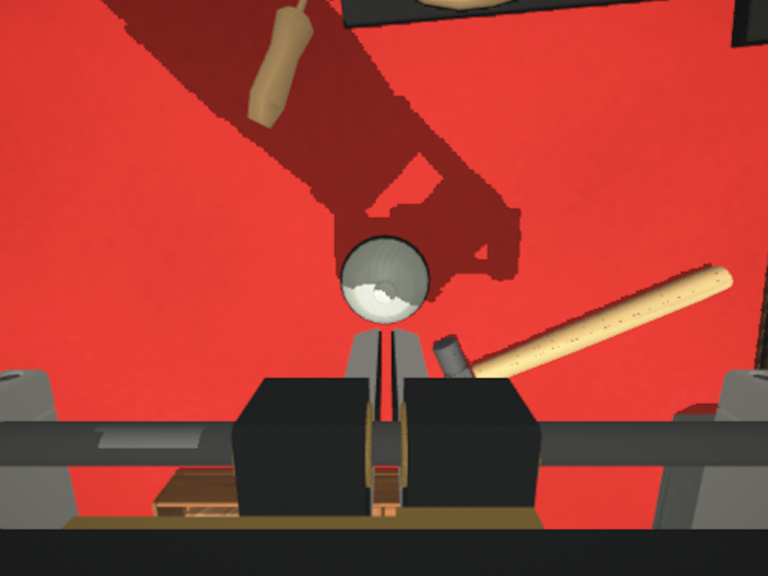

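The wrist picture shows the dome centred at (385,280) and the plunger disc at about (384,291), with the closed fingers below.

```bash
python3 - <<'E'
from h import *
c=wcam(load('wrist'))
print(ray(c,384/1.5,290/1.5,.056).round(4), ray(c,385/1.5,280/1.5,.01).round(4))
W=cloud(c).reshape(-1,3);m=(np.hypot(W[:,0]-.463,W[:,1]+.39)<.05)&(W[:,2]>.05)&(W[:,2]<.07);print(m.sum(),W[m].mean(0).round(4),W[m].min(0).round(3),W[m].max(0).round(3))
E
python3 -m creep '{"translation":[[0,-3,-20],[0,-6,-50],[0,-9,-80],[0,-10,-110],[0,-10,-130]],"yaw":[0,0,0,0,0],"gripper":[255,255,255,255,255]}'
```

```text
[ 0.461  -0.3927  0.056 ] [ 0.4618 -0.3938  0.01  ]
181 [ 0.4615 -0.3942  0.0565] [ 0.452 -0.404  0.054] [ 0.471 -0.385  0.059]
time_s: 1.73
ee_pos: [0.4635, -0.3894, 0.1018]
eef_rot: [-3.139, -0.002, 1.574]
force: [0.1, 0.9, -0.5]
grip_width: 0.0006
```

```bash
python3 -m creep '{"translation":[[-1,-3,-5],[-2,-4.5,-12],[-2,-4.5,-20],[-2,-4.5,-26],[-2,-4.5,-28]],"yaw":[0,0,0,0,0],"gripper":[255,255,255,255,255]}'
python3 -m creep '{"translation":[[0,0,-1],[0,0,-2],[0,0,-2]],"yaw":[0,0,0],"gripper":[255,255,255]}'
```

```text
time_s: 2.15
ee_pos: [0.4618, -0.3939, 0.0739]
eef_rot: [-3.14, -0.001, 1.574]
force: [-0.6, 0.9, 3.0]
grip_width: 0.0005
time_s: 2.4
ee_pos: [0.4619, -0.3939, 0.0724]
eef_rot: [-3.141, -0.001, 1.574]
force: [-0.9, 0.1, 3.1]
grip_width: 0.0002
```

```bash
python3 -m creep '{"translation":[[0,0,-1],[0,0,-2],[0,0,-3],[0,0,-3],[0,0,-3]],"yaw":[0,0,0,0,0],"gripper":[255,255,255,255,255]}'
python3 -m creep '{"translation":[[0,0,-1],[0,0,-2],[0,0,-2]],"yaw":[0,0,0],"gripper":[255,255,255]}'
```

```text
time_s: 2.82
ee_pos: [0.462, -0.394, 0.0696]
eef_rot: [-3.141, -0.0, 1.574]
force: [-1.1, 0.2, 4.8]
grip_width: 0.0006
time_s: 3.07
ee_pos: [0.4621, -0.3941, 0.069]
eef_rot: [-3.141, 0.0, 1.574]
force: [-6.8, 6.0, 18.9]
grip_width: 0.0004
```

Force jumped to 19 N, so the plunger is on its stop. Now I'll release it, raise and travel to the long last.

```bash
python3 -m creep '{"translation":[[0,0,10],[0,0,40],[0,0,80],[0,0,120],[0,0,160]],"yaw":[0,0,0,0,0],"gripper":[255,255,255,255,255]}'
python3 -m creep '{"translation":[[0,20,30],[5,60,35],[15,95,40],[25,130,40],[35,165,40]],"yaw":[0,0,0,0,0],"gripper":[255,255,255,255,255]}'
python3 -m creep '{"translation":[[10,38,0],[20,76,0],[30,114,0],[40,152,0],[50,190,0]],"yaw":[0,0,0,0,0],"gripper":[255,255,255,255,255]}'
python3 -m creep '{"translation":[[14,38,0],[28,76,0],[42,114,0],[56,152,0],[68,190,0]],"yaw":[0,0,0,0,0],"gripper":[255,255,255,255,255]}'
python3 -m creep '{"translation":[[0,15,0],[0,15,0],[0,15,0],[0,15,0]],"yaw":[0,0,0,0],"gripper":[255,255,255,255]}'
python3 - <<'E'
from h import *
c=wcam(snap('wrist'));o=c['obs'];print(o['time_s'],o['ee_pos'],o['joint_vel'].round(3))
cv2.imwrite('pics/w2.png',cv2.resize(c['pixels'][:,:,::-1],(768,576),interpolation=cv2.INTER_CUBIC))
s=snap('scene');W=cloud(s)
cv2.imwrite('pics/bell2.png',cv2.resize(s['pixels'][165:215,120:185,::-1],(390,300),interpolation=cv2.INTER_CUBIC))
E
```

```text
time_s: 3.48
ee_pos: [0.4619, -0.3939, 0.2307]
eef_rot: [-3.141, -0.0, 1.574]
force: [-0.2, -1.2, -0.8]
grip_width: 0.0005
time_s: 3.9
ee_pos: [0.497, -0.2274, 0.2712]
eef_rot: [3.141, 0.0, 1.574]
force: [1.2, 0.5, -0.4]
grip_width: 0.0003
time_s: 4.32
ee_pos: [0.5472, -0.0355, 0.2712]
eef_rot: [3.141, 0.0, 1.574]
force: [0.5, -1.1, 0.5]
grip_width: 0.0007
time_s: 4.73
ee_pos: [0.6157, 0.1566, 0.2711]
eef_rot: [3.141, 0.0, 1.574]
force: [-0.2, -1.3, -0.5]
grip_width: 0.0004
time_s: 5.07
ee_pos: [0.6156, 0.1707, 0.2711]
eef_rot: [3.141, 0.001, 1.573]
force: [0.1, 0.4, 0.2]
grip_width: 0.0006
5.0667 [0.61564712 0.17066806 0.27106758] [-0.015 -0.009  0.001  0.001  0.001  0.002]
```

View pics/w2.png

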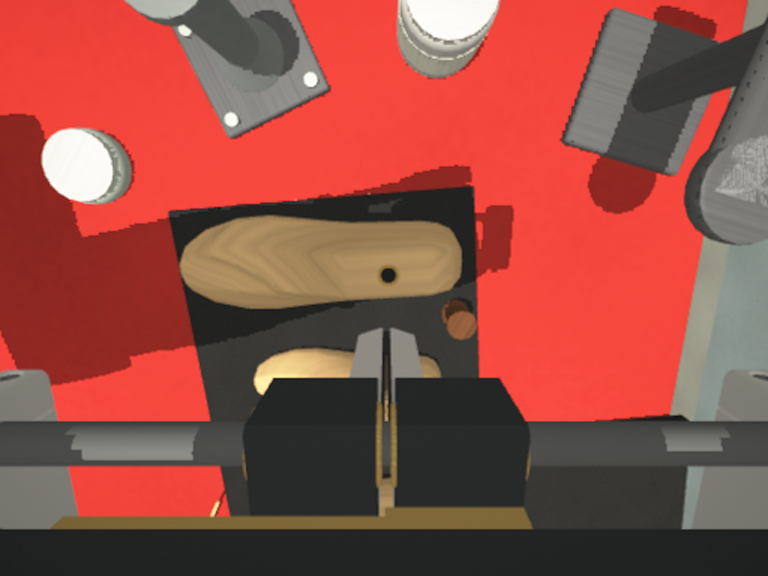

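The wrist picture shows the long last below, with its hole at (388,275) beyond the fingertips; the jack is at upper left.

Run:
```python
from h import *
c=wcam(load('wrist'));W=cloud(c)
for z in(.112,.116,.12): print(ray(c,388/1.5,275/1.5,z).round(4))
for u,v in((370,275),(405,275),(430,275),(388,262),(388,288)): print(W[int(v/1.5),int(u/1.5)].round(4))
print('board',W[int(325/1.5),int(250/1.5)].round(4))
```

```text
[0.6167 0.1757 0.112 ]
[0.6166 0.1765 0.116 ]
[0.6166 0.1773 0.12  ]
[0.6019 0.1778 0.1207]
[0.6297 0.178  0.1215]
[0.6483 0.1779 0.1208]
[0.6158 0.1885 0.1211]
[0.6159 0.1673 0.1213]
board [0.4677 0.1012 0.0103]
```

```bash
python3 -m creep '{"translation":[[1,4,-25],[1,7,-55],[1,7,-85],[1,7,-105],[1,7,-110]],"yaw":[0,0,0,0,0],"gripper":[255,255,255,255,255]}'
python3 -m creep '{"translation":[[0,0,0],[0,0,0],[0,0,0],[0,0,0],[0,0,0]],"yaw":[0,0,0,0,0],"gripper":[255,255,255,255,255]}'
python3 - <<'E'
from h import *
c=wcam(snap('wrist'));o=c['obs'];print(o['time_s'],o['ee_pos'],o['joint_vel'].round(3))
cv2.imwrite('pics/w3.png',cv2.resize(c['pixels'][:,:,::-1],(512,384)))
s=snap('side')
cv2.imwrite('pics/s3.png',cv2.resize(s['pixels'][110:270,190:350,::-1],(384,384),interpolation=cv2.INTER_CUBIC))
cv2.imwrite('pics/ws3.png',np.hstack([cv2.imread('pics/w3.png')[:,128:],cv2.imread('pics/s3.png')]))
E
```

```text
time_s: 5.58
ee_pos: [0.6155, 0.1758, 0.1579]
eef_rot: [-3.138, 0.002, 1.571]
force: [0.2, 0.9, -0.3]
grip_width: 0.0004
time_s: 6.0
ee_pos: [0.6159, 0.1758, 0.1591]
eef_rot: [-3.14, 0.001, 1.571]
force: [-0.1, -0.1, 0.0]
grip_width: 0.0002
6.0 [0.6159068  0.17583444 0.15906847] [ 0.003  0.004  0.006  0.    -0.004 -0.001]
```

View pics/ws3.png

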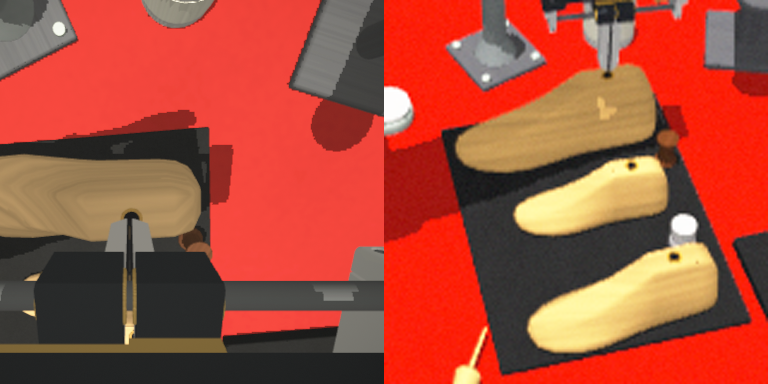

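The picture shows the fingertips just above the hole of the long last, not touching it. I'll adjust by 2 mm and hold for about 3 s.

```bash
python3 -m creep '{"translation":[[1,2,2],[1,2,2],[1,2,2],[1,2,2],[1,2,2]],"yaw":[0,0,0,0,0],"gripper":[255,255,255,255,255]}'
python3 -m creep '{"translation":[[0,0,0],[0,0,0],[0,0,0],[0,0,0],[0,0,0]],"yaw":[0,0,0,0,0],"gripper":[255,255,255,255,255]}'
python3 -m creep '{"translation":[[0,0,0],[0,0,0],[0,0,0],[0,0,0],[0,0,0]],"yaw":[0,0,0,0,0],"gripper":[255,255,255,255,255]}'
python3 -m creep '{"translation":[[0,0,0],[0,0,0],[0,0,0],[0,0,0],[0,0,0]],"yaw":[0,0,0,0,0],"gripper":[255,255,255,255,255]}'
python3 -m creep '{"translation":[[0,0,0],[0,0,0],[0,0,0],[0,0,0],[0,0,0]],"yaw":[0,0,0,0,0],"gripper":[255,255,255,255,255]}'
python3 -m creep '{"translation":[[0,0,0],[0,0,0],[0,0,0],[0,0,0],[0,0,0]],"yaw":[0,0,0,0,0],"gripper":[255,255,255,255,255]}'
python3 -m creep '{"translation":[[0,0,0],[0,0,0],[0,0,0],[0,0,0],[0,0,0]],"yaw":[0,0,0,0,0],"gripper":[255,255,255,255,255]}'
python3 -m creep '{"translation":[[0,0,0],[0,0,0],[0,0,0],[0,0,0],[0,0,0]],"yaw":[0,0,0,0,0],"gripper":[255,255,255,255,255]}'
```

```text
time_s: 6.52
ee_pos: [0.6167, 0.1779, 0.1605]
eef_rot: [-3.139, 0.001, 1.571]
force: [0.5, 0.1, -1.0]
grip_width: 0.0003
time_s: 6.93
ee_pos: [0.6167, 0.1779, 0.1605]
eef_rot: [-3.139, 0.001, 1.571]
force: [-0.4, -0.6, 0.0]
grip_width: 0.0007
time_s: 7.35
ee_pos: [0.6167, 0.1779, 0.1605]
eef_rot: [-3.139, 0.001, 1.571]
force: [-0.4, 0.3, 0.7]
grip_width: 0.0004
time_s: 7.77
ee_pos: [0.6167, 0.1779, 0.1605]
eef_rot: [-3.139, 0.001, 1.571]
force: [0.8, -0.2, 0.3]
grip_width: 0.0004
time_s: 8.18
ee_pos: [0.6167, 0.1779, 0.1605]
eef_rot: [-3.139, 0.001, 1.571]
force: [-0.7, -0.3, 0.0]
grip_width: 0.0005
time_s: 8.6
ee_pos: [0.6167, 0.1779, 0.1605]
eef_rot: [-3.139, 0.001, 1.571]
force: [-0.7, 0.3, -0.1]
grip_width: 0.0008
time_s: 9.02
ee_pos: [0.6167, 0.1779, 0.1605]
eef_rot: [-3.139, 0.001, 1.571]
force: [1.1, -0.1, 0.5]
grip_width: 0.0004
time_s: 9.43
ee_pos: [0.6167, 0.1779, 0.1605]
eef_rot: [-3.139, 0.001, 1.571]
force: [0.0, 1.4, -0.3]
grip_width: 0.0008
```

```bash
python3 -m creep '{"translation":[[0,0,25],[0,0,62],[0,0,100],[0,0,135],[0,0,150]],"yaw":[0,0,0,0,0],"gripper":[255,255,255,255,255]}'
python3 -m creep '{"translation":[[-20,25,0],[-45,55,0],[-70,85,0],[-95,115,0],[-115,145,0]],"yaw":[0,0,0,0,0],"gripper":[255,255,255,255,255]}'
python3 -m creep '{"translation":[[-9,15,0],[-9,15,0],[-9,15,0],[-9,15,0]],"yaw":[0,0,0,0],"gripper":[255,255,255,255]}'
python3 - <<'E'
from h import *
c=wcam(snap('wrist'));o=c['obs'];print(o['time_s'],o['ee_pos'],o['joint_vel'].round(3))
cv2.imwrite('pics/w4.png',cv2.resize(c['pixels'][:,:,::-1],(768,576),interpolation=cv2.INTER_CUBIC))
W=cloud(c).reshape(-1,3);m=(np.hypot(W[:,0]-.493,W[:,1]-.363)<.025)&(W[:,2]>.195)&(W[:,2]<.215);print(m.sum(),np.median(W[m],0).round(4),W[m].min(0).round(3),W[m].max(0).round(3))
E
```

```text
time_s: 9.85
ee_pos: [0.6171, 0.178, 0.3161]
eef_rot: [3.138, 0.0, 1.571]
force: [-0.5, -1.1, 0.2]
grip_width: 0.0006
time_s: 10.27
ee_pos: [0.5004, 0.3242, 0.3165]
eef_rot: [3.138, -0.0, 1.571]
force: [-0.2, -0.1, 0.4]
grip_width: 0.0005
time_s: 10.6
ee_pos: [0.4919, 0.3386, 0.3165]
eef_rot: [3.137, -0.0, 1.57]
force: [0.6, 0.2, -0.1]
grip_width: 0.0006
10.6 [0.49187647 0.33858378 0.31647261] [-0.015  0.004 -0.001  0.    -0.001  0.001]
117 [0.4892 0.3629 0.2054] [0.484 0.357 0.195] [0.494 0.368 0.208]
```

View pics/w4.png

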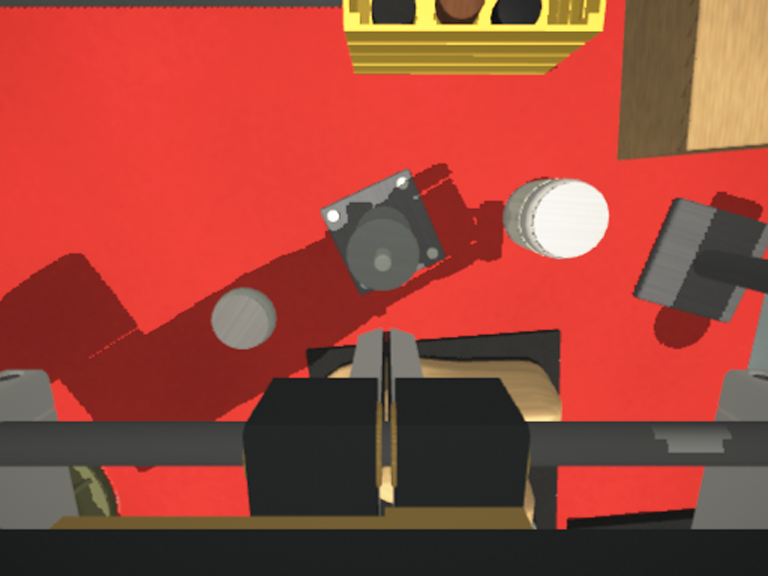

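The picture shows the pin tip at (383,262), and the depth readings put it at (0.489, 0.363, 0.205). I'll move over it first, then descend to 2 cm above.

```bash
python3 -m creep '{"translation":[[-3,14,0],[-3,24,-15],[-3,24,-40],[-3,24,-60],[-3,24,-70]],"yaw":[0,0,0,0,0],"gripper":[255,255,255,255,255]}'
python3 -m creep '{"translation":[[0,0,0],[0,0,0],[0,0,0],[0,0,0],[0,0,0]],"yaw":[0,0,0,0,0],"gripper":[255,255,255,255,255]}'
python3 - <<'E'
from h import *
c=wcam(snap('wrist'));o=c['obs'];print(o['time_s'],o['ee_pos'],o['joint_vel'].round(3))
W=cloud(c).reshape(-1,3);m=(np.hypot(W[:,0]-.489,W[:,1]-.363)<.02)&(W[:,2]>.2)&(W[:,2]<.212);print(m.sum(),np.median(W[m],0).round(4),W[m].min(0).round(3),W[m].max(0).round(3))
s=snap('scene');d=snap('side')
a=cv2.resize(c['pixels'][:,128:384,::-1],(256,384));b=cv2.resize(s['pixels'][130:230,350:430,::-1],(307,384),interpolation=cv2.INTER_CUBIC)
e=cv2.resize(s['pixels'][165:215,120:185,::-1],(230,384));cv2.imwrite('pics/f.png',np.hstack([a,b,e]))
E
```

```text
time_s: 11.07
ee_pos: [0.4888, 0.3621, 0.2435]
eef_rot: [3.14, 0.002, 1.569]
force: [-0.6, 0.1, 0.0]
grip_width: 0.0004
time_s: 11.48
ee_pos: [0.4891, 0.3622, 0.2447]
eef_rot: [3.139, 0.001, 1.569]
force: [0.6, 0.1, -0.9]
grip_width: 0.0002
11.4833 [0.48910171 0.3622385  0.24465266] [ 0.002  0.001  0.008  0.001 -0.003 -0.001]
95 [0.4889 0.3655 0.2054] [0.483 0.363 0.2  ] [0.494 0.368 0.207]
```

View pics/f.png

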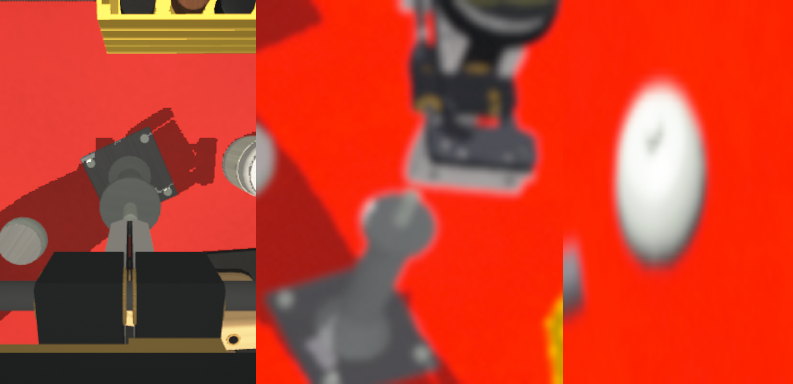

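The wrist view looks aligned, but the scene crop shows the gripper to the right of the pin, so I'll check a larger crop.

Run:
```python
from h import *
s=load('scene');d=load('side')
def pr(c,X):
    p=np.array(c['R'])@X+c['t'];return np.array([p[0]/p[2]*c['fx']+c['cx'],p[1]/p[2]*c['fy']+c['cy']]).round(1)
for c in(s,d):
    for X in([.489,.362,.2257],[.489,.3635,.205],[.489,.362,.32]):print(pr(c,np.array(X)))
u,v=pr(d,np.array([.489,.362,.21])).astype(int)
a=cv2.resize(s['pixels'][140:210,360:430,::-1],(390,390),interpolation=cv2.INTER_CUBIC)
b=cv2.resize(d['pixels'][max(v-35,0):v+35,u-35:u+35,::-1],(390,390),interpolation=cv2.INTER_CUBIC);print(u-35,v-35)
cv2.imwrite('pics/g.png',np.hstack([a,b]))
```

```text
[391.8 175.2]
[390.5 179.5]
[401.3 154.3]
[233.6  81.2]
[233.8  86.1]
[232.3  55.7]
198 50
```

View pics/g.png

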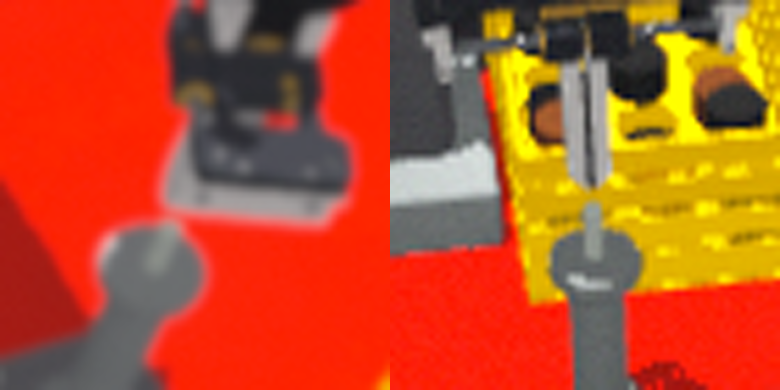

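Side view: fingertip bottom at (593,188), directly over the pin tip at (593,205) and not touching. In the scene view, the fingers are hidden behind the gripper body, so the offset I saw is only the viewing angle. The projections agree with this. Now hold and hand in.

```bash
for i in 1; do :; done
python3 -m creep '{"translation":[[0,1,1],[0,1,1],[0,1,1],[0,1,1],[0,1,1]],"yaw":[0,0,0,0,0],"gripper":[255,255,255,255,255]}'
python3 -m creep '{"translation":[[0,0,0],[0,0,0],[0,0,0],[0,0,0],[0,0,0]],"yaw":[0,0,0,0,0],"gripper":[255,255,255,255,255]}'
python3 -m creep '{"translation":[[0,0,0],[0,0,0],[0,0,0],[0,0,0],[0,0,0]],"yaw":[0,0,0,0,0],"gripper":[255,255,255,255,255]}'
python3 -m creep '{"translation":[[0,0,0],[0,0,0],[0,0,0],[0,0,0],[0,0,0]],"yaw":[0,0,0,0,0],"gripper":[255,255,255,255,255]}'
python3 -m creep '{"translation":[[0,0,0],[0,0,0],[0,0,0],[0,0,0],[0,0,0]],"yaw":[0,0,0,0,0],"gripper":[255,255,255,255,255]}'
python3 -m creep '{"translation":[[0,0,0],[0,0,0],[0,0,0],[0,0,0],[0,0,0]],"yaw":[0,0,0,0,0],"gripper":[255,255,255,255,255]}'
python3 -m creep '{"translation":[[0,0,0],[0,0,0],[0,0,0],[0,0,0],[0,0,0]],"yaw":[0,0,0,0,0],"gripper":[255,255,255,255,255]}'
python3 -m creep '{"translation":[[0,0,0],[0,0,0],[0,0,0],[0,0,0],[0,0,0]],"yaw":[0,0,0,0,0],"gripper":[255,255,255,255,255]}'
python3 -c "
from station import ctrl
print(ctrl.get_obs()['ee_pos'],ctrl.hand_in())"
```

```text
time_s: 12.05
ee_pos: [0.4889, 0.3632, 0.245]
eef_rot: [3.14, 0.001, 1.569]
force: [-0.4, -0.5, 0.6]
grip_width: 0.0007
time_s: 12.47
ee_pos: [0.4889, 0.3632, 0.245]
eef_rot: [3.14, 0.001, 1.569]
force: [0.3, 0.3, -0.4]
grip_width: 0.0007
time_s: 12.88
ee_pos: [0.4889, 0.3632, 0.245]
eef_rot: [3.14, 0.001, 1.569]
force: [-0.3, 0.3, -1.1]
grip_width: 0.0003
time_s: 13.3
ee_pos: [0.4889, 0.3632, 0.245]
eef_rot: [3.14, 0.001, 1.569]
force: [0.5, -0.7, 0.3]
grip_width: 0.0006
time_s: 13.72
ee_pos: [0.4889, 0.3632, 0.245]
eef_rot: [3.14, 0.001, 1.569]
force: [-0.2, -1.2, -0.6]
grip_width: 0.0004
time_s: 14.13
ee_pos: [0.4889, 0.3632, 0.245]
eef_rot: [3.14, 0.001, 1.569]
force: [1.3, -0.2, 0.1]
grip_width: 0.0005
time_s: 14.55
ee_pos: [0.4889, 0.3632, 0.245]
eef_rot: [3.14, 0.001, 1.569]
force: [0.1, -0.8, -0.3]
grip_width: 0.0005
time_s: 14.97
ee_pos: [0.4889, 0.3632, 0.245]
eef_rot: [3.14, 0.001, 1.569]
force: [0.2, -0.4, 0.2]
grip_width: 0.0006
the job is handed in; nothing more can be done
[0.48889296 0.36316168 0.24501163] None
```

The job is done and handed in at about 15 s. `hand_in()` gives no verdict, so this rests on my own checks.

- **Bell:** I pressed the plunger with closed fingers until the vertical force jumped from about 5 N to 19 N after 6 mm of travel, so it was fully down. I then lifted clear.
- **Longest last:** I held still for about 2.9 s with the fingertips about 21 mm above the hole in its flat top.
- **Jack pin:** I held still for about 2.9 s with the fingertips about 20 mm above the tip, and finished there.

**Last checks:** Force readings stayed at noise level (about 1 N) except on the bell. The side picture showed a clear gap right above the pin.

**Disagreements:**
- The scene and side cameras differed by about 1 cm on the bell; the wrist camera settled it.
- The scene picture of the final pose looked offset, but only because the gripper body hid the fingers; the projections agreed.

I did not check the other objects in a final picture of the whole bench. Nothing was approached closely except the bell, the last's top and the pin.

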